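# Load the marking unit and start it with the key

## Robot

A 6-joint arm with a two-finger parallel gripper is mounted at the origin on a cart in front of the work surface, level with it; the furniture and walls round the work are solid. World frame = base frame: x ahead of the robot, y to its left, z up, the work surface at z = 0. Lengths are in m, angles in rad, forces in N, time in s.
With the tool pointing down it reaches from about 0.225 to 0.725 m from the base axis. Payload 3.1 kg.
Tool frame: the origin (TCP) lies between the finger pads, 19 mm behind the fingertips; this is the grasp point; z points along the fingers, y is the line along which they close (so a half turn about z gives the same grasp; the last joint's range is limited). The gripper opens to 85 mm and grips with 20 to 120 N. Pads are 22 mm wide; open, the fingers measure 114 mm over their backs; the gripper's body (76 mm by 85 mm) begins 54 mm behind the grasp point. The pads swing forward as they close: fully open they stand 13 mm farther back than shut.
Start: joints at [0.983, 0.048, 0.099, 1.622, 0, 1.443], TCP at [0.233, 0.47, 0.25] pointing down, gripper open.
Joint ranges: [-2.91, 2.91], [-0.99, 1.94], [-1.21, 1.42], [-2.12, 2.29], [-1.49, 1.47], [-3.14, 3.14]. Speed limits (rad/s): [2.79, 2.79, 3.14, 3.14, 3.14, 3.14].

## Interface

Orientations are given as a 3x3 rotation matrix whose columns are the frame's x, y, z axes.
In Python, from station import bot gives the robot as it stands.
- The arm moves only by the tool servo_tool, never from a script. Its argument "series" is a list that holds one entry, the list of rows, each a list of 5 numbers: the shift along the tool's x, y, z in shares of 80 cm (1.0 is 80 cm), then the turn about the tool's z in fractions of the full range, 1 being pi rad, then the finger opening in cm, from 0 to 8.54. A call has 1 to 12 rows; each row is the pose to reach, as a shift and turn from the pose commanded when the call began, along the tool's axes at that moment; what a row does not reach only later rows make up. A row lasts 1/8 s, in which the tool goes at most 62.5 mm and 10.7 degrees, less where a joint would pass 70% of its speed; a pose out of reach is approached as far as the arm can. A call with a gripper value outside its range is refused whole. The fingers move at their own pace and stop on an object; "grip_force" is the grip in N (left out, the last holds). Time passes only in rows, so rows that repeat a pose let the fingers close. It gives the time, the measured TCP pose, the force, the opening and the grip force at its end, in the units of the state.
- bot.get_state(): the state, without advancing time (a new reading comes with each control period).
- bot.get_image(name): name is "scene" or "top"; returns a dict with "frame" (420x560x3 uint8, red, green, blue), "K" (3x3 intrinsics, pixels), "origin" and "attitude" of the camera in the world. Camera axes: x right, y down, z forward; pixel columns grow to the right and rows downward; lengths in m; the calibration is good to about 2 mm. A picture is of the moment at which its call begins. There is no depth.
- bot.close_job(): hands the job in; it is judged then, once.
Trained networks look in a picture, given as the dict that the camera call returned (one of the last four; its "shot" number tells which), for a name from the list of things; names that differ only in an ending like _2 or _b are one class to them, and where a whole thing is asked for, a point or a joint stands for the part that bears it (a point fixed in the world has none). Each returns a list of dicts, best first, with "p" (0 to 1); they miss things now and then, are a little off and sometimes report something else, mostly with a low value. They report only what shows in the picture. A call takes as long as a camera call. They do not tell look-alikes from the thing itself.
- bot.trace(picture, target): "region" (420x560 bool, what is visible of it).
- bot.landmark_of(picture, target): "point" ([x, y, z] in m, in the coordinates of the camera as it stood for that picture, good to about 4 mm: a listed point, or the origin of a listed thing).
The state is a dict: "clock": time; "q": joint angles; "qvel": joint speeds; "joint_efforts": joint torques, N m; "position": TCP position; "eef_rot": TCP orientation; "force": force on the tool from outside, world axes, zero at the start; "ft_torque": the same for the moment, N m; "width": finger opening in m; "grip_force": force on a finger pad.
Only numpy, scipy, OpenCV 4.12 (cv2) and the standard library are available. Lean on these libraries where they do the work, as an engineer would, in place of code of your own. Each camera call takes 0.05 s, during which the arm holds its last target. There are 200 camera calls.

## Task

Set the stepped cast bracket into the nest of the marking unit, heel flat between the back stop and the ledge and toe resting on the ledge, let go of it, and press down firmly on the toe for a moment with the fingertips to feel that it does not rock. Then push the guard screen across in front of the bracket until it meets its stop, and only after that turn the key clockwise from off through run to start, and let it spring back to run. Leave the bracket seated and do not shift the cork block, the steel block or the screwdriver.

Things in the scene. Friction and masses are not known exactly. Their poses are not given: they have to be found in the camera images.
- marking_unit: Fixed grey bench marking unit on a base plate 12 mm thick, x -105..+170, y -210..+160 mm in its own frame (origin on the table; +x away from the robot, +y left at yaw 0; turned up to 0.2 rad). On it: nest near the middle, guard screen on a track along the front (x = -88), key box 90x85 mm, top at z = 72, at the right end; marking head behind the nest, from x = 78, top z = 77 mm.
- nest (a point): Point on the base plate's top (12 mm above the table) where the centre of the bracket's heel underside belongs; axes as the unit's. Seated: bracket upright, axes parallel to these, toe towards -x, within 9 mm in x, 15 mm in y, 0.15 rad of turn. Behind it, x +27..+37 mm, is the back stop, a steel strip 10 mm high and 90 mm long in y.
- ledge (a point): Centre of the ledge's top face: a steel strip in front of the nest, 45 (x) by 90 (y) mm, 10 mm high above the base plate, x -27..-72 mm from the nest point. It bears the bracket's toe. The 44 mm heel has 5 mm play on each side between ledge and back stop.
- bracket: Loose dark cast-iron bracket, 0.3 to 0.44 kg. Origin: centre of its heel's underside, z up. Heel 44 (x) by 60 (y) by 22 mm high. Toe: runs from the heel to x = -64, 60 mm wide, underside 10 mm above the heel's, top z = 22. It starts on its heel on the table at the right, on either of two places shared with the steel block, yaw within 0.7; there its unsupported toe tips down under 1 to 2 N.
- grip (a point): Top centre of the upright plate on the bracket's heel (own x = y = 0, z = 82 mm). The plate is 14 mm thick in x, 56 mm wide in y, z 22 to 82, with a flat round boss (1 mm proud) near its top: grip it from above across the 14 mm.
- toe (a point): Point on the top face of the bracket's toe, 12 mm back from the tip (own x = -52 mm, z = 22 mm). Press down here with more than 2 N for at least 0.2 s, not gripping the bracket, the tool centre within 35 mm of it seen from above.
- guard (a joint): Slide of the guard screen, m: about 0 = open (at the left), 0.125 = shut against its stop in front of the nest; above 0.118 counts as shut. It moves to the unit's own -y (right) with about 1.5 N friction and stays where it is left. The screen is a framed clear pane, 110 mm long in y, 10 mm thick, top edge 95 mm above the table.
- guard_tab (a point): Centre of the top of the black tab on the middle of the screen's top edge, 125 mm above the table; moves with the screen. The tab is 18 (x) by 12 (y) by 30 mm high. Push its left (+y) side towards the unit's -y.
- key (a joint): Turn of the key about its upright axis, rad, growing clockwise seen from above: about 0 = off, 0.75 = run, 1.15 to the hard stop at 1.35 = start. From off to run it turns with slight friction (0.012 N m) and stays put; past run a spring (0.03 N m there, 0.09 N m at 1.35) turns it back, to rest at about 0.75 when let go.
- key_axis (a point): Fixed point on the key's axis at the key's top, 118 mm above the table; axes as the unit's, not turning with the key. The key's bow is a flat upright dark bar 60 mm long, 8 mm thick, 30 mm high, centred on the axis. At joint 0 it lies along the unit's x; its near (-x) end swings to +y as it turns to start. Push sideways on one half of it.
- cork_block: Loose cork sanding block 58x105x36 mm to the left of the unit, bystander; origin centre of underside.
- steel_block: Loose ground steel block 52x52x30 mm on the right, bystander; origin centre of underside.
- screwdriver: Loose slotted screwdriver with a red handle, 170 mm long, 22 mm high, to the left of the unit, bystander; origin under its middle.
Mind the look-alikes: they are no part of the job. What is shaped like the bracket but purple is not meant.

How it is judged:
On the way, in this order (a step that is already met when the one before it is completed fails the run):
1. bracket seated in the nest and let go (x of bracket in the frame of nest between -0.009 and 0.009 m and y of bracket in the frame of nest between -0.015 and 0.015 m and z of bracket in the frame of nest between -0.004 and 0.004 m and angle between bracket's own z axis and vertical below 0.04 rad and angle between the x axis of bracket and the x axis of nest, either way round below 0.15 rad and x of toe in the frame of nest below -0.03 m and contact force between the fingers and bracket below 0.3 N), for 0.2 s.
2. toe pressed down from above, bracket does not rock (x of bracket in the frame of nest between -0.009 and 0.009 m and y of bracket in the frame of nest between -0.015 and 0.015 m and z of bracket in the frame of nest between -0.004 and 0.004 m and angle between bracket's own z axis and vertical below 0.04 rad and angle between the x axis of bracket and the x axis of nest, either way round below 0.15 rad and x of toe in the frame of nest below -0.03 m and contact force between the fingers and bracket above 2 N and horizontal distance between the grasp point and toe below 0.035 m), for 0.2 s.
3. guard pushed shut with the bracket still seated (x of bracket in the frame of nest between -0.009 and 0.009 m and y of bracket in the frame of nest between -0.015 and 0.015 m and z of bracket in the frame of nest between -0.004 and 0.004 m and angle between bracket's own z axis and vertical below 0.04 rad and angle between the x axis of bracket and the x axis of nest, either way round below 0.15 rad and x of toe in the frame of nest below -0.03 m and value of joint guard above 0.118 m), for 0.2 s.
4. key turned to start (value of joint guard above 0.118 m and value of joint key above 1.15 rad), for 0.1 s.
At the end, for the whole second after the job is handed in: The bracket stands seated in the nest (within 9 mm in x, 15 mm in y, 4 mm in height, 0.15 rad of turn, 0.04 rad of tilt, toe on the ledge), released and at rest; the guard screen is shut (joint above 0.118 m); the key rests at run (0.6 to 0.95 rad), untouched (all of step 3 and contact force between the fingers and bracket below 0.3 N and value of joint key between 0.6 and 0.95 rad and velocity of joint key between -0.1 and 0.1 rad/s and linear speed of bracket below 0.02 m/s).
It fails at once if key turned while the guard is not shut (value of joint key above 0.35 rad and value of joint guard below 0.11 m).
It fails at once if cork block shifted more than 3 cm (distance of cork_block from where it was at the start of the episode above 0.03 m).
It fails at once if steel block shifted more than 3 cm (distance of steel_block from where it was at the start of the episode above 0.03 m).
It fails at once if screwdriver shifted more than 3 cm (distance of screwdriver from where it was at the start of the episode above 0.03 m).
It also fails if it takes over 72 s, if anything falls off the work surface, if the arm or the gripper's body presses on something with over 40 N, if the wrist force passes 120 N, or if a joint passes its speed limit or range.

## Working session

There is one attempt and no reset: what is moved stays moved. The work goes in short steps, Python scripts to look and compute and a tool call to move; the robot and the scene stay as the last step left them, time stands still between calls to the robot, and variables do not carry over. Pictures are saved under pics/ and viewed, at most 11 in all, crops included, and the job is handed in when it is done.

Besides the shell and the picture viewer there is one more tool, called after "Emit:" by a JSON object that holds its "fn" and its "kwargs". servo_tool: Moves the arm, as the interface text tells. Its arguments: {"type":"object","properties":{"series":{"type":"array","items":{"type":"array","items":{"type":"array","items":{"type":"number"}}}},"grip_force":{"type":"number"}},"required":["series"]}

```bash
ls; mkdir -p pics
cat > h.py <<'E'
import numpy as np, cv2
from station import bot
def look(cam,names,save=None):
    p=bot.get_image(cam); o=np.array(p["origin"]); R=np.array(p["attitude"]); K=np.array(p["K"])
    if save: cv2.imwrite(save,p["frame"][:,:,::-1])
    out={}
    for n in names:
        for d in bot.landmark_of(p,n)[:4]:
            c=np.array(d["point"]); px=K@c; w=R@c+o
            out.setdefault(n,[]).append((d["p"],w))
            print(cam,n,round(d["p"],2),np.round(w,4),np.round(px[:2]/px[2]))
    return p,out
E
python3 - <<'E'
from h import *
names=["nest","ledge","bracket","grip","toe","guard_tab","key_axis","cork_block","steel_block","screwdriver","marking_unit"]
a,_=look("top",names,"pics/top.png")
b,_=look("scene",names,"pics/scene.png")
print(bot.get_state())
E
```

```text
pics
top nest 0.81 [ 0.5171 -0.0759  0.0151] [268. 208.]
top nest 0.64 [ 0.5145 -0.0443 -0.0019] [260. 210.]
top nest 0.55 [6.379e-01 3.511e-01 6.000e-04] [149. 176.]
top ledge 0.95 [ 0.4684 -0.0685  0.0168] [266. 222.]
top bracket 0.86 [ 0.4097 -0.7458 -0.0036] [461. 237.]
top grip 0.93 [ 0.4109 -0.7467  0.0812] [469. 235.]
top grip 0.86 [ 0.4469 -0.3939  0.0802] [362. 225.]
top toe 0.57 [ 0.4593 -0.7254  0.0229] [457. 222.]
top toe 0.56 [ 0.4068 -0.3612  0.0252] [351. 239.]
top toe 0.51 [0.4395 0.0491 0.1265] [228. 227.]
top guard_tab 0.52 [0.4369 0.0486 0.1255] [228. 228.]
top key_axis 0.85 [ 0.4729 -0.205   0.1169] [306. 216.]
top cork_block 0.59 [ 4.16e-01  3.51e-01 -3.00e-04] [147. 238.]
top cork_block 0.32 [ 0.4689 -0.0684  0.0203] [266. 222.]
top steel_block 0.65 [ 0.5742 -0.4183  0.0073] [366. 191.]
top screwdriver 0.7 [0.6345 0.3551 0.    ] [148. 177.]
top marking_unit 0.85 [ 0.5174 -0.0457 -0.0018] [260. 209.]
scene nest 0.68 [ 0.5119 -0.0759  0.0106] [261. 218.]
scene ledge 0.63 [ 0.4631 -0.0677  0.0201] [264. 222.]
scene ledge 0.36 [ 0.4469 -0.3941  0.0834] [332. 195.]
s
[... 678 characters left out ...]
-05, 1.44301260e+00]), 'qvel': array([-3.61570891e-04, -4.65324274e-04, -3.13509607e-04,  1.92500608e-06,
        3.46343788e-04,  5.99190974e-04]), 'joint_efforts': array([ 1.30496655e-04, -3.38656425e+01,  3.20155406e+01,  1.38644788e-03,
       -1.39680719e-05, -4.74901015e-06]), 'position': array([0.23299072, 0.47047262, 0.25002111]), 'eef_rot': array([[-8.96130045e-01,  4.43791552e-01, -8.97869846e-06],
       [ 4.43791552e-01,  8.96130045e-01,  2.49081389e-05],
       [ 1.91001031e-05,  1.83362611e-05, -1.00000000e+00]]), 'force': array([-0.57459541, -0.89891811, -0.02006349]), 'ft_torque': array([-0.05861422, -0.02817808,  0.01896513]), 'grip_force': 0.0, 'width': 0.08498156650334517}
```

Run:
```python
import cv2,numpy as np
a=cv2.imread("pics/top.png")
c=cv2.resize(a[165:275,320:500],(800,489),interpolation=cv2.INTER_CUBIC)
cv2.imwrite("pics/crop.png",c)
```

```text
(no output)
```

View pics/top.png

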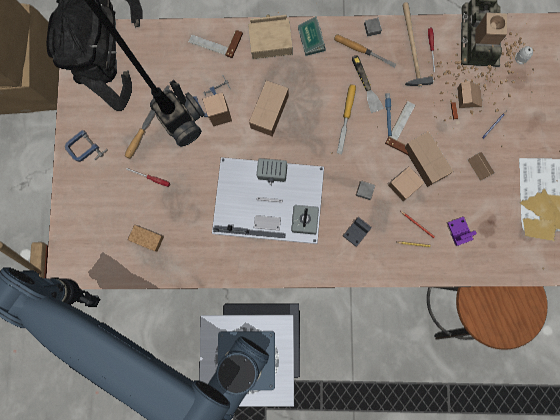

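View pics/crop.png

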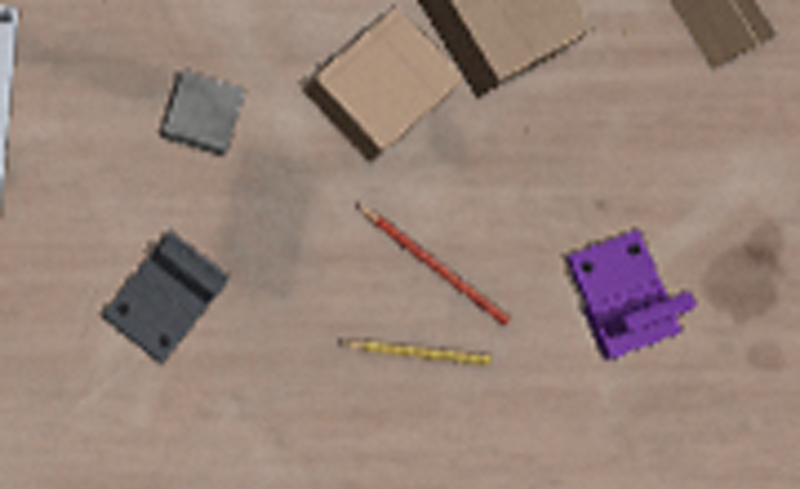

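View pics/scene.png

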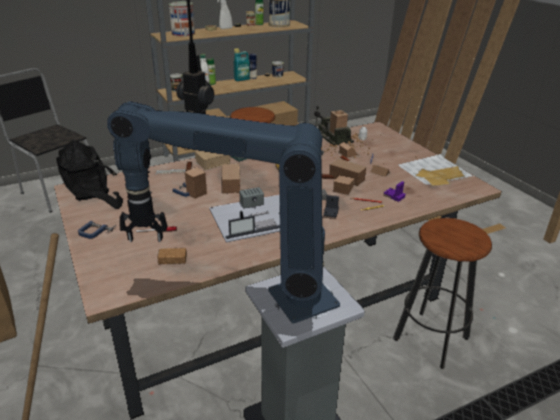

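The top view shows two bracket shapes, and both have a toe and an upright plate:
- **Dark grey** at pixel (357,232), which fits "dark cast-iron" and is near the steel block at (366,190).
- **Purple** at (461,231), which the task excludes.

The enlarged crop confirms the dark one is the target, with its toe pointing down-left in the image. The unit is at about (268,200), with the guard at its left front and the key at (306,216). The scene view matches this.

Next I'll refine the yaws of the unit and the bracket from their outlines.

```bash
cat >> h.py <<'E'
def rays(p,pix,z):
    o=np.array(p["origin"]);R=np.array(p["attitude"]);K=np.array(p["K"])
    d=(R@np.linalg.inv(K)@np.c_[pix,np.ones(len(pix))].T).T
    return (o+d*((z-o[2])/d[:,2])[:,None])[:,:2]
def rect(p,mask,z):
    c=max(cv2.findContours(mask.astype(np.uint8),0,1)[0],key=cv2.contourArea)[:,0,:].astype(float)
    return cv2.minAreaRect((rays(p,c,z)*1000).astype(np.float32))
E
python3 - <<'E'
from h import *
p,o=look("top",["nest","ledge","grip","toe","guard_tab","key_axis","marking_unit"])
f=p["frame"].astype(int)
for n,z in(("marking_unit",.012),("bracket",.022),("key",.118),("steel_block",.03)):
    for d in bot.trace(p,n)[:3]:
        print(n,round(d["p"],2),d["region"].sum(),rect(p,d["region"],z))
m=np.zeros((420,560),bool); m[150:250,205:330]=(f[150:250,205:330].min(2)>130)
m=cv2.morphologyEx(m.astype(np.uint8),cv2.MORPH_CLOSE,np.ones((9,9)))
print("bright",rect(p,m,.012))
print(p["origin"],np.round(p["attitude"],3).tolist())
E
```

```text
top nest 0.61 [ 0.4709 -0.0714  0.0182] [267. 221.]
top ledge 0.58 [ 0.4684 -0.0698  0.0166] [266. 222.]
top grip 0.95 [ 0.4494 -0.3957  0.0822] [363. 224.]
top grip 0.65 [ 0.411  -0.7438  0.0838] [468. 235.]
top toe 0.87 [ 0.4081 -0.3594  0.0234] [351. 238.]
top toe 0.81 [ 0.4603 -0.7257  0.0228] [457. 222.]
top guard_tab 0.45 [0.4383 0.0494 0.1249] [228. 227.]
top key_axis 0.72 [ 0.4758 -0.2058  0.1185] [306. 215.]
top marking_unit 0.87 [ 0.5178 -0.0467 -0.001 ] [260. 209.]
marking_unit 0.66 8149 ((552.6148681640625, -75.2835693359375), (372.4204406738281, 285.5798034667969), 84.69914245605469)
bracket 0.97 461 ((433.65740966796875, -742.1161499023438), (83.90264129638672, 79.29334259033203), 18.850330352783203)
bracket 0.93 430 ((432.58563232421875, -381.87701416015625), (59.635498046875, 86.99067687988281), 50.741668701171875)
key 0.44 130 ((602.5728149414062, 290.7314758300781), (85.9825439453125, 19.88858413696289), 67.62088012695312)
steel_block 0.6 8032 ((550.2743530273438, -76.27456665039062), (365.8302307128906, 281.48687744140625), 84.02427673339844)
steel_block 0.55 258 ((575.9985961914062, -413.10345458984375), (55.75761413574219, 58.30914306640625), 70.45162200927734)
bright ((550.7269287109375, -69.84477233886719), (438.3590087890625, 352.70867919921875), 89.4853744506836)
[ 0.23996341 -0.18015087  1.88149678] [[-0.008, -0.988, 0.156], [-1.0, 0.01, 0.016], [-0.017, -0.156, -0.988]]
```

The unit's yaw is about -0.095. The bracket's grip point is at about (0.4475, -0.394) with yaw about -0.69, so I'll move over it now.

Careful with the scale: shifts go in shares of 80 cm and turns go in shares of pi rad. That gives: -52.8 cm is -0.66, -44.4 cm is -0.555, 1.8 rad is 0.573.

Emit:
{"fn": "servo_tool", "kwargs": {"series": [[[-0.0463,-0.055,0,0.0477,8.5],[-0.0925,-0.11,0,0.0955,8.5],[-0.1388,-0.165,0,0.1432,8.5],[-0.185,-0.22,0,0.191,8.5],[-0.2313,-0.275,0,0.2387,8.5],[-0.2775,-0.33,0,0.2865,8.5],[-0.3238,-0.385,0,0.3342,8.5],[-0.37,-0.44,0,0.382,8.5],[-0.4163,-0.495,0,0.4297,8.5],[-0.4625,-0.55,0,0.4775,8.5],[-0.5088,-0.605,0,0.5252,8.5],[-0.555,-0.66,0,0.573,8.5]]]}}

```text
clock: 3.3
position: [0.3967, -0.2018, 0.2503]
eef_rot: [[0.64, 0.768, 0.001], [0.768, -0.64, -0.0], [0.001, 0.001, -1.0]]
force: [0.5, -0.7, 0.8]
width: 0.0853
grip_force: 0.0
```

```bash
cat >> h.py <<'E'
def tool(target,ang=None):
    s=bot.get_state(); R=np.array(s["eef_rot"]); d=R.T@(np.array(target)-s["position"])
    a=np.arctan2(R[1,1],R[0,1]); t=None if ang is None else (a-ang+np.pi)%(2*np.pi)-np.pi
    print("t",round(s["clock"],2),"pos",np.round(s["position"],4),"yang",round(a,4),"-> shift cm",np.round(d*100,2),"turn",t, "F",np.round(s["force"],1),"w",round(s["width"],4))
E
python3 - <<'E'
from h import *
p,o=look("top",["nest","ledge","grip","toe","key_axis","guard_tab","marking_unit"])
p,o=look("scene",["nest","ledge","grip","toe","key_axis","guard_tab","marking_unit"])
tool([.4475,-.3945,.18],-.69)
E
```

```text
top nest 0.37 [ 4.171e-01  3.529e-01 -4.000e-04] [146. 238.]
top ledge 0.69 [ 0.4649 -0.0695  0.0208] [266. 223.]
top grip 0.65 [ 0.4112 -0.7474  0.0846] [469. 234.]
top grip 0.64 [ 0.4497 -0.3955  0.0807] [363. 224.]
top toe 0.82 [ 0.4071 -0.3589  0.0233] [350. 238.]
top toe 0.82 [ 0.4591 -0.7237  0.0221] [456. 222.]
top toe 0.52 [ 0.4663 -0.07    0.0208] [266. 222.]
top guard_tab 0.59 [0.4396 0.0499 0.1245] [228. 227.]
top marking_unit 0.82 [ 0.5169 -0.0439 -0.0029] [259. 209.]
top marking_unit 0.34 [6.356e-01 3.530e-01 4.000e-04] [148. 177.]
scene nest 0.94 [ 0.5123 -0.076   0.0083] [261. 219.]
scene ledge 0.59 [ 0.462  -0.0669  0.0203] [264. 223.]
scene grip 0.6 [ 0.4476 -0.3961  0.0874] [332. 194.]
scene grip 0.5 [ 0.411  -0.7445  0.0816] [400. 182.]
scene toe 0.85 [ 0.4074 -0.3595  0.0145] [329. 214.]
scene toe 0.78 [ 0.462  -0.7242  0.0228] [388. 189.]
scene toe 0.39 [ 0.5715 -0.4138 -0.0027] [320. 198.]
scene key_axis 0.85 [ 0.4722 -0.1999  0.1149] [291. 196.]
scene guard_tab 0.5 [0.4389 0.0504 0.1184] [240. 212.]
scene marking_unit 0.88 [ 0.5159 -0.0448 -0.0014] [254. 222.]
t 4.1 pos [ 0.3966 -0.1995  0.2501] yang -0.6884 -> shift cm [-11.83  16.32   7.02] turn 0.0015984315200650023 F [-0.4  0.   0.8] w 0.0849
```

To row units: 16.4 cm is 0.205, -11.9 cm is -0.1488.

Emit:
{"fn": "servo_tool", "kwargs": {"series": [[[-0.0375,0.0513,0,0,8.5],[-0.075,0.1025,0.0125,0,8.5],[-0.1125,0.1538,0.0375,0,8.5],[-0.1488,0.205,0.0625,0,8.5],[-0.1488,0.205,0.1125,0,8.5],[-0.1488,0.205,0.1125,0,8.5]]]}}

```text
clock: 4.85
position: [0.4452, -0.3939, 0.1548]
eef_rot: [[0.636, 0.771, -0.007], [0.771, -0.636, 0.008], [0.002, -0.01, -1.0]]
force: [-0.4, -0.8, 0.4]
width: 0.0848
grip_force: 0.0
```

Run:
```python
from h import *
p,o=look("scene",["grip","nest"],"pics/s2.png")
cv2.imwrite("pics/s2c.png",cv2.resize(p["frame"][170:250,270:370,::-1],(750,600),interpolation=cv2.INTER_CUBIC))
tool([.4482,-.3953,.066],-.69)
```

```text
scene grip 0.74 [ 0.4459 -0.3959  0.0815] [332. 195.]
scene grip 0.52 [ 0.4086 -0.7453  0.0833] [400. 182.]
scene grip 0.4 [ 0.4055 -0.3626  0.0174] [330. 213.]
scene grip 0.39 [0.6325 0.3556 0.0007] [156. 230.]
t 5.0 pos [ 0.4481 -0.396   0.162 ] yang -0.6884 -> shift cm [ 0.06 -0.06  9.6 ] turn 0.0015613713751694291 F [0.5 0.3 1.2] w 0.0848
```

View pics/s2c.png

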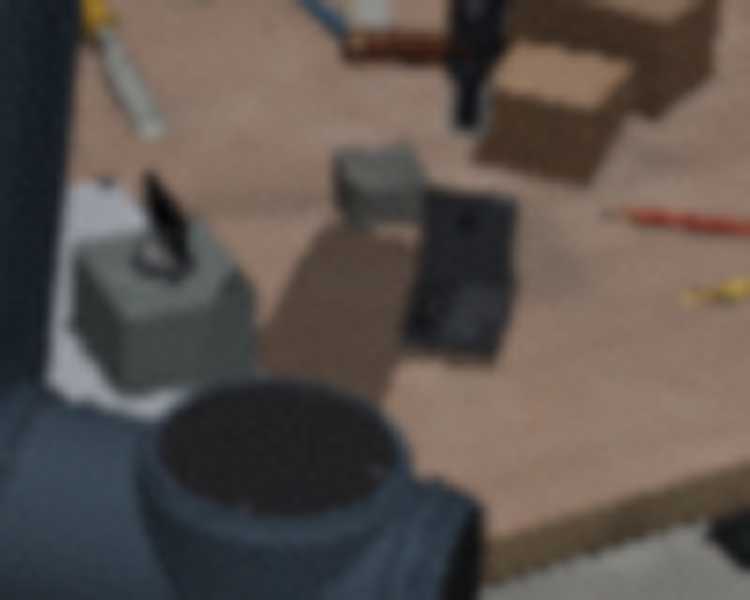

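Run:
```python
from h import *
p=bot.get_image("scene");s=bot.get_state();R=np.array(s["eef_rot"])
for l in([0,0,0],[0,.05,.006],[0,-.05,.006],[0,.05,-.05],[0,-.05,-.05]):
    w=s["position"]+R@np.array(l); c=np.array(p["attitude"]).T@(w-p["origin"]); x=p["K"]@c
    u=x[:2]/x[2]; print(l,np.round(w,3),"px",u.round(),"crop",np.round((u-[270,170])*7.5))
print(p["origin"])
```

```text
[0, 0, 0] [ 0.448 -0.396  0.163] px [333. 179.] crop [476.  66.]
[0, 0.05, 0.006] [ 0.487 -0.428  0.157] px [335. 175.] crop [486.  35.]
[0, -0.05, 0.006] [ 0.41  -0.365  0.157] px [332. 185.] crop [465. 116.]
[0, 0.05, -0.05] [ 0.487 -0.428  0.213] px [336. 163.] crop [493. -49.]
[0, -0.05, -0.05] [ 0.41  -0.364  0.213] px [333. 174.] crop [471.  30.]
[-1.14841072  0.69804293  1.20273115]
```

View pics/s2.png

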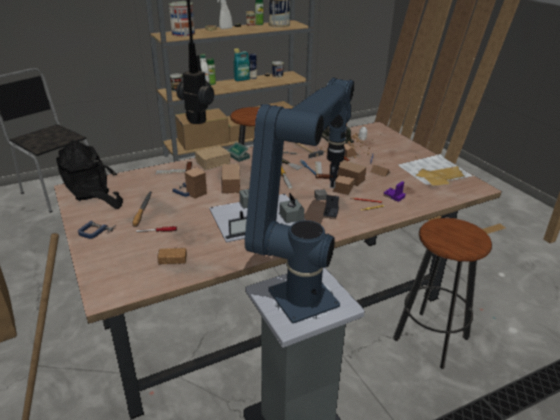

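In the crop and the full scene, the two fingers are lined up behind each other at about (333,180), directly above the bracket plate at (332,195). I'll descend and grip.

Emit:
{"fn": "servo_tool", "kwargs": {"series": [[[0,-0.0013,0.04,0,8.5],[0,-0.0013,0.08,0,8.5],[0,-0.0013,0.12,0,8.5],[0,-0.0013,0.12,0,8.5],[0,-0.0013,0.12,0,5],[0,-0.0013,0.12,0,2],[0,-0.0013,0.12,0,1],[0,-0.0013,0.12,0,1],[0,-0.0013,0.12,0,1],[0,-0.0013,0.12,0,1],[0,-0.0013,0.12,0,1],[0,-0.0013,0.12,0,1]]], "grip_force": 50}}

```text
clock: 6.55
position: [0.4473, -0.3958, 0.065]
eef_rot: [[0.636, 0.772, 0.001], [0.772, -0.636, -0.001], [-0.0, 0.002, -1.0]]
force: [0.8, -0.2, 6.0]
width: 0.0136
grip_force: 50.1
```

To row units: -16.5 cm is -0.2063, -12 cm is -0.15.

Emit:
{"fn": "servo_tool", "kwargs": {"series": [[[0,0,-0.0125,0,1],[0,0,-0.05,0,1],[0,0,-0.1,0,1],[0,0,-0.15,0,1],[0,0,-0.2063,0,1],[0,0,-0.2063,0,1],[0,0,-0.2063,0,1]]]}}

```text
clock: 7.42
position: [0.446, -0.3945, 0.2267]
eef_rot: [[0.636, 0.772, -0.003], [0.772, -0.636, 0.003], [0.001, -0.004, -1.0]]
force: [0.4, 0.7, -5.1]
width: 0.0135
grip_force: 49.3
```

Run:
```python
from h import *
look("top",["grip","toe"]);look("scene",["grip","toe"])
tool([.5145,-.0747,.23],-.095)
```

```text
top grip 0.85 [ 0.4107 -0.7433  0.0827] [468. 235.]
top toe 0.84 [ 0.4606 -0.7259  0.0202] [456. 222.]
scene grip 0.71 [ 0.4117 -0.7448  0.0785] [400. 183.]
scene toe 0.81 [ 0.4043 -0.3582  0.1788] [332. 182.]
scene toe 0.77 [ 0.4592 -0.7243  0.0235] [388. 189.]
t 7.72 pos [ 0.4462 -0.3946  0.2272] yang -0.689 -> shift cm [ 29.04 -15.06  -0.22] turn -0.5940111437618429 F [ 0.  -0.3 -3.8] w 0.0132
```

To row units: 29 cm is 0.3625, 28 cm is 0.35, -0.594 rad is -0.1891.

Emit:
{"fn": "servo_tool", "kwargs": {"series": [[[0.0375,-0.0188,0,-0.0159,1],[0.0875,-0.045,0,-0.0477,1],[0.1438,-0.075,0,-0.0796,1],[0.2,-0.1038,0,-0.1114,1],[0.2563,-0.1325,0,-0.1432,1],[0.3125,-0.1625,0,-0.1751,1],[0.35,-0.1813,0,-0.1891,1],[0.3625,-0.1888,0,-0.1891,1],[0.3625,-0.1888,0,-0.1891,1],[0.3625,-0.1888,0,-0.1891,1]]]}}

```text
clock: 8.98
position: [0.5143, -0.0765, 0.2288]
eef_rot: [[0.096, 0.995, -0.0], [0.995, -0.096, -0.001], [-0.001, -0.0, -1.0]]
force: [-0.5, -0.9, -4.2]
width: 0.0134
grip_force: 49.6
```

Run:
```python
from h import *
p,_=look("top",["nest","ledge","toe","guard_tab","key_axis"])
cv2.imwrite("pics/t3.png",cv2.resize(p["frame"][145:255,200:335,::-1],(736,600),interpolation=cv2.INTER_CUBIC))
look("scene",["nest","ledge","toe","guard_tab","key_axis"])
tool([.5145,-.0747,.13],-.095)
```

```text
top nest 0.64 [ 0.418   0.351  -0.0021] [147. 238.]
top ledge 0.49 [ 0.418   0.3514 -0.002 ] [147. 238.]
top toe 0.63 [ 0.4595 -0.7244  0.0221] [456. 222.]
top toe 0.44 [ 0.4629 -0.0721  0.1866] [264. 217.]
top guard_tab 0.27 [ 0.4666 -0.0701  0.0172] [267. 222.]
top key_axis 0.96 [ 0.4746 -0.2061  0.1205] [306. 216.]
top key_axis 0.37 [ 0.5152 -0.0751  0.2447] [264. 198.]
scene nest 0.73 [ 0.5104 -0.0746  0.0092] [261. 219.]
scene nest 0.18 [ 0.4611 -0.0683  0.1797] [264. 190.]
scene ledge 0.71 [ 0.4632 -0.0678  0.0213] [264. 222.]
scene ledge 0.68 [ 0.6281  0.3562 -0.0017] [156. 232.]
scene toe 0.76 [ 0.4591 -0.7243  0.0221] [388. 190.]
scene toe 0.47 [ 0.4621 -0.0682  0.179 ] [264. 190.]
scene guard_tab 0.62 [0.4397 0.0481 0.1194] [241. 212.]
scene key_axis 0.82 [ 0.4689 -0.2016  0.1159] [292. 196.]
scene key_axis 0.24 [ 0.5116 -0.073   0.0094] [260. 219.]
t 9.57 pos [ 0.5145 -0.0754  0.229 ] yang -0.0951 -> shift cm [ 0.07 -0.01  9.9 ] turn -8.490844479336346e-05 F [-1.   0.8 -3.1] w 0.0136
```

View pics/t3.png

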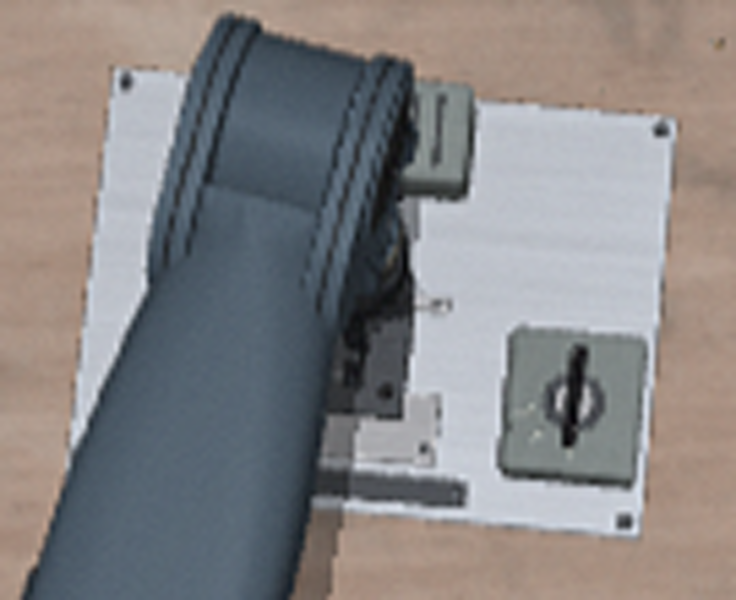

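The bracket hangs level over the nest, with its toe towards the robot; the ledge is at about (400,425) in the crop and the key at (575,395). Before lowering, I'll rectify the first top picture around the nest to pin down the slot.

Run:
```python
from h import *
p=bot.get_image("top");o=np.array(p["origin"]);A=np.array(p["attitude"]);K=p["K"]
im=cv2.imread("pics/top.png"); c,s=np.cos(-.095),np.sin(-.095)
X,Y=np.meshgrid(np.arange(90,-110,-.33),np.arange(70,-80.,-.33),indexing="ij")  # rows: +x up
W=np.stack([.5145+(c*X-s*Y)/1000,-.0747+(s*X+c*Y)/1000,np.full(X.shape,.022)],-1)
q=(W-o)@A@K.T; q=(q[...,:2]/q[...,2:]).astype(np.float32)
r=cv2.remap(im,q[...,0],q[...,1],cv2.INTER_CUBIC)
for x in range(-100,90,10):
    i=int((90-x)/.33); cv2.putText(r,str(x),(0,i+4),0,.3,(0,0,255)); r[i,::6]=(0,0,255)
cv2.imwrite("pics/rect.png",r); g=cv2.cvtColor(r,6); print(r.shape)
prof=g[:,int(55/.33):int(95/.33)].mean(1); print([(x,int(prof[int((90-x)/.33)])) for x in range(50,-90,-2)])
```

```text
(607, 455, 3)
[(50, 168), (48, 185), (46, 186), (44, 188), (42, 187), (40, 161), (38, 168), (36, 163), (34, 166), (32, 170), (30, 144), (28, 141), (26, 152), (24, 175), (22, 184), (20, 170), (18, 189), (16, 188), (14, 188), (12, 187), (10, 168), (8, 187), (6, 188), (4, 190), (2, 190), (0, 171), (-2, 189), (-4, 188), (-6, 189), (-8, 190), (-10, 171), (-12, 191), (-14, 191), (-16, 191), (-18, 191), (-20, 174), (-22, 192), (-24, 178), (-26, 164), (-28, 160), (-30, 146), (-32, 160), (-34, 161), (-36, 160), (-38, 159), (-40, 146), (-42, 161), (-44, 162), (-46, 164), (-48, 165), (-50, 150), (-52, 164), (-54, 163), (-56, 164), (-58, 164), (-60, 149), (-62, 163), (-64, 162), (-66, 166), (-68, 163), (-70, 139), (-72, 159), (-74, 184), (-76, 186), (-78, 152), (-80, 105), (-82, 84), (-84, 75), (-86, 76), (-88, 78)]
```

View pics/rect.png

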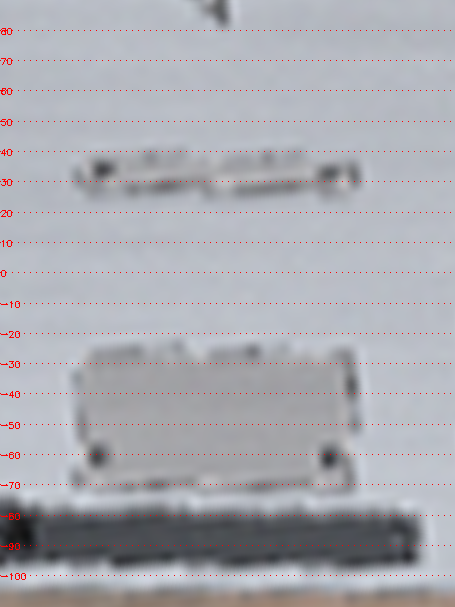

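The rectified view shows the ledge at x -25..-72 and the back stop at +26..+39, in agreement with my frame to within about 1 mm. I'll lower it now.

To row units: 14.2 cm is 0.1775, 0.05 cm is 0.0006.

Emit:
{"fn": "servo_tool", "kwargs": {"series": [[[0,0.0006,0.05,0,1],[0,0.0006,0.1,0,1],[0,0.0006,0.1375,0,1],[0,0.0006,0.1563,0,1],[0,0.0006,0.1663,0,1],[0,0.0006,0.1725,0,1],[0,0.0006,0.1775,0,1],[0,0.0006,0.1775,0,1],[0,0.0006,0.1775,0,1]]]}}

```text
clock: 10.75
position: [0.5155, -0.0755, 0.0876]
eef_rot: [[0.095, 0.995, 0.001], [0.995, -0.095, -0.0], [-0.0, 0.001, -1.0]]
force: [-0.1, 0.1, -4.2]
width: 0.0136
grip_force: 49.5
```

To row units: 0.8 cm is 0.01, 0.7 cm is 0.0088.

Emit:
{"fn": "servo_tool", "kwargs": {"series": [[[0,0,0.0038,0,1],[0,0,0.0063,0,1],[0,0,0.0088,0,1],[0,0,0.01,0,1],[0,0,0.01,0,1],[0,0,0.01,0,1]]]}}

```text
clock: 11.5
position: [0.5151, -0.0754, 0.0791]
eef_rot: [[0.095, 0.995, 0.0], [0.995, -0.095, -0.0], [-0.0, 0.0, -1.0]]
force: [1.2, -0.1, -3.3]
width: 0.0134
grip_force: 49.7
```

Run:
```python
from h import *
look("top",["toe"]);look("scene",["toe","bracket","grip"])
tool([.515,-.0757,.077],-.095)
```

```text
top toe 0.82 [ 0.4597 -0.7258  0.0192] [456. 222.]
top toe 0.56 [ 0.4631 -0.0678  0.0344] [266. 223.]
scene toe 0.58 [ 0.4574 -0.7261  0.0198] [389. 190.]
scene toe 0.57 [ 0.4711 -0.202   0.1176] [292. 195.]
scene bracket 0.69 [ 0.4037 -0.7436 -0.0029] [398. 198.]
scene grip 0.62 [ 0.4111 -0.7452  0.0794] [400. 183.]
t 11.8 pos [ 0.5151 -0.0754  0.0791] yang -0.095 -> shift cm [-0.03 -0.01  0.21] turn 4.015832066306402e-05 F [-0.   0.2 -3.5] w 0.0136
```

Still hanging with the full weight on the gripper and no jam, so I'll lower it in millimetre steps.

To row units: 0.25 cm is 0.0031, 0.2 cm is 0.0025.

Emit:
{"fn": "servo_tool", "kwargs": {"series": [[[0,0,0.0013,0,1],[0,0,0.0025,0,1],[0,0,0.0031,0,1],[0,0,0.0031,0,1],[0,0,0.0031,0,1]]]}}

```text
clock: 12.42
position: [0.5151, -0.0754, 0.077]
eef_rot: [[0.095, 0.995, 0.0], [0.995, -0.095, -0.0], [-0.0, 0.0, -1.0]]
force: [-0.9, 0.8, 0.1]
width: 0.0132
grip_force: 50.2
```

Contact is at z = 0.077, as expected for a seated heel. I'll release it and back off upwards.

To row units: 0.05 cm is 0.0006.

Emit:
{"fn": "servo_tool", "kwargs": {"series": [[[0,0,0.0006,0,2],[0,0,0.0006,0,3],[0,0,0.0006,0,4],[0,0,0.0006,0,4],[0,0,0.0006,0,4]]]}}

```text
clock: 13.05
position: [0.5151, -0.0754, 0.076]
eef_rot: [[0.095, 0.995, 0.0], [0.995, -0.095, -0.0], [-0.0, 0.0, -1.0]]
force: [0.4, -0.1, -0.2]
width: 0.0403
grip_force: 0.0
```

To row units: -16 cm is -0.2, -12 cm is -0.15.

Emit:
{"fn": "servo_tool", "kwargs": {"series": [[[0,0,-0.025,0,4],[0,0,-0.075,0,4],[0,0,-0.125,0,2],[0,-0.05,-0.15,0,0],[0,-0.1,-0.15,0,0],[0,-0.15,-0.15,0,0],[0,-0.2,-0.15,0,0]]]}}

```text
clock: 13.92
position: [0.3546, -0.0601, 0.1962]
eef_rot: [[0.095, 0.996, 0.0], [0.996, -0.095, -0.0], [-0.0, 0.001, -1.0]]
force: [-0.8, -0.5, 0.4]
width: 0.0002
grip_force: 0.0
```

Run:
```python
from h import *
p,_=look("top",["toe","grip","bracket","guard_tab","key_axis"])
cv2.imwrite("pics/t4.png",cv2.resize(p["frame"][145:255,200:335,::-1],(736,600),interpolation=cv2.INTER_CUBIC))
look("scene",["toe","grip","bracket","guard_tab","key_axis"])
tool([.4605,-.0705,.1],-.095)
```

```text
top toe 0.95 [ 0.4575 -0.7258  0.0228] [457. 223.]
top toe 0.81 [ 0.4653 -0.0648  0.0324] [265. 222.]
top grip 0.71 [ 0.413  -0.7461  0.0822] [469. 234.]
top grip 0.7 [ 0.517  -0.0736  0.0942] [266. 205.]
top bracket 0.74 [ 0.5164 -0.072   0.0107] [267. 208.]
top bracket 0.65 [ 0.4105 -0.7482 -0.0014] [462. 237.]
top guard_tab 0.6 [ 0.5166 -0.0412 -0.0015] [259. 209.]
top guard_tab 0.56 [0.4399 0.0478 0.1243] [229. 227.]
top key_axis 0.56 [ 0.4734 -0.2027  0.1144] [305. 216.]
scene grip 0.81 [ 0.4115 -0.7424  0.0806] [399. 182.]
scene bracket 0.78 [ 4.04e-01 -7.43e-01  7.00e-04] [398. 198.]
scene bracket 0.45 [ 0.4637 -0.0728  0.0213] [265. 222.]
scene guard_tab 0.88 [0.4397 0.0464 0.1227] [241. 211.]
scene key_axis 0.58 [ 0.4725 -0.2011  0.1147] [291. 196.]
t 14.53 pos [ 0.3561 -0.0603  0.1959] yang -0.0948 -> shift cm [-0.03 10.49  9.58] turn 0.00020559267686204308 F [ 0.8  0.1 -0.6] w -0.0004
```

View pics/t4.png

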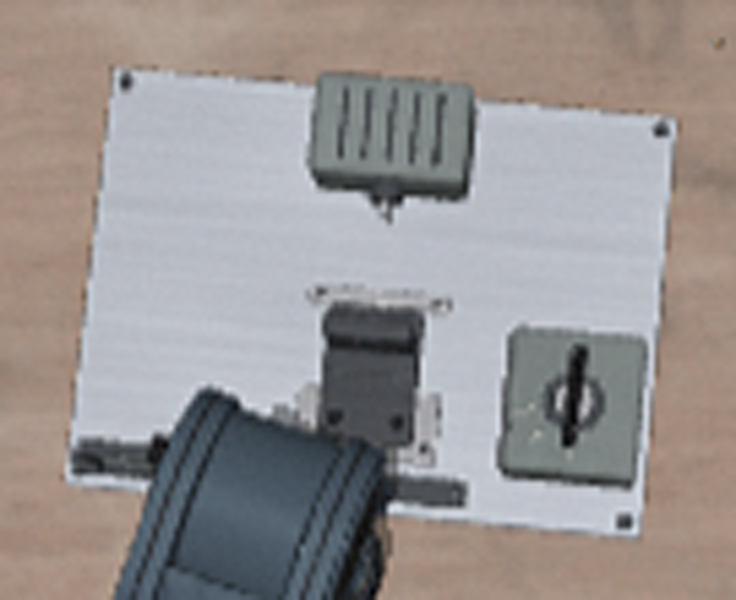

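The bracket is seated and square on the ledge, with its plate at (370,325) and toe at (365,420) in the crop, and the key is still at off. Next I'll press the toe with closed fingers.

To row units: 13.9 cm is 0.1738, 13.6 cm is 0.17.

Emit:
{"fn": "servo_tool", "kwargs": {"series": [[[0,0.05,0,0,0],[0,0.1,0.025,0,0],[0,0.1288,0.075,0,0],[0,0.1288,0.125,0,0],[0,0.1288,0.1625,0,0],[0,0.1288,0.17,0,0],[0,0.1288,0.1738,0,0],[0,0.1288,0.1738,0,0]]]}}

```text
clock: 15.52
position: [0.4594, -0.0704, 0.0585]
eef_rot: [[0.095, 0.995, 0.003], [0.995, -0.095, -0.001], [-0.001, 0.003, -1.0]]
force: [-0.4, -0.3, -0.8]
width: -0.0
grip_force: 0.0
```

To row units: 0.4 cm is 0.005, 0.3 cm is 0.0038.

Emit:
{"fn": "servo_tool", "kwargs": {"series": [[[0,0,0.0013,0,0],[0,0,0.0025,0,0],[0,0,0.0038,0,0],[0,0,0.005,0,0],[0,0,0.005,0,0],[0,0,0.005,0,0]]]}}

```text
clock: 16.27
position: [0.4582, -0.07, 0.0529]
eef_rot: [[0.095, 0.995, -0.0], [0.995, -0.095, 0.0], [0.0, -0.0, -1.0]]
force: [0.3, -0.9, -0.4]
width: 0.0001
grip_force: 0.0
```

To row units: 0.15 cm is 0.0019, 0.1 cm is 0.0013.

Emit:
{"fn": "servo_tool", "kwargs": {"series": [[[0,0,0.0006,0,0],[0,0,0.0013,0,0],[0,0,0.0019,0,0],[0,0,0.0019,0,0],[0,0,0.0019,0,0],[0,0,0.0019,0,0]]]}}

```text
clock: 17.02
position: [0.4584, -0.07, 0.0527]
eef_rot: [[0.095, 0.995, 0.0], [0.995, -0.095, -0.0], [-0.0, 0.0, -1.0]]
force: [-2.8, 0.9, 6.7]
width: -0.0004
grip_force: 3.5
```

To row units: 0.03 cm is 0.0004.

Emit:
{"fn": "servo_tool", "kwargs": {"series": [[[0,0,0.0004,0,0],[0,0,0.0004,0,0],[0,0,0.0004,0,0],[0,0,0.0004,0,0]]]}}

```text
clock: 17.52
position: [0.4584, -0.07, 0.0527]
eef_rot: [[0.095, 0.996, 0.0], [0.996, -0.095, -0.0], [-0.0, 0.0, -1.0]]
force: [-3.7, 0.7, 8.7]
width: -0.0002
grip_force: 4.2
```

To row units: -14 cm is -0.175, -12 cm is -0.15.

Emit:
{"fn": "servo_tool", "kwargs": {"series": [[[0,0,-0.0125,0,0],[0,0,-0.05,0,0],[0,0,-0.1,0,0],[0,0,-0.15,0,0],[0,0,-0.175,0,0]]]}}

```text
clock: 18.15
position: [0.4596, -0.0704, 0.1943]
eef_rot: [[0.095, 0.995, 0.004], [0.995, -0.095, -0.001], [-0.001, 0.005, -1.0]]
force: [-0.0, 0.4, -0.5]
width: 0.0001
grip_force: 0.0
```

Run:
```python
from h import *
look("top",["toe","grip","bracket","guard_tab","key_axis"])
tool([.437+.004,.049+.045,.125],-.095)
```

```text
top toe 0.69 [ 0.4601 -0.7254  0.0231] [457. 222.]
top toe 0.64 [ 0.4649 -0.0685  0.0311] [266. 222.]
top grip 0.77 [ 0.4097 -0.7442  0.0782] [468. 235.]
top grip 0.58 [ 0.5124 -0.0745  0.0913] [267. 206.]
top bracket 0.77 [ 0.4113 -0.7447 -0.0013] [461. 237.]
top bracket 0.6 [ 0.5197 -0.0718  0.0127] [267. 207.]
top bracket 0.2 [0.6343 0.351  0.004 ] [149. 177.]
top guard_tab 0.47 [0.4361 0.0511 0.1258] [228. 228.]
top guard_tab 0.38 [ 0.5203 -0.0715  0.0936] [266. 204.]
top key_axis 0.73 [ 0.4711 -0.206   0.1171] [306. 217.]
top key_axis 0.66 [0.4396 0.0478 0.1244] [229. 227.]
top key_axis 0.31 [ 0.4671 -0.0686  0.0323] [266. 222.]
t 18.45 pos [ 0.4575 -0.0698  0.1896] yang -0.095 -> shift cm [16.14 -3.18  6.48] turn 3.41952478399854e-05 F [-0.1  0.5 -0.1] w 0.0001
```

The press held at 8.7 N without rocking. Next is the guard: go to the left of the tab and lower the fingertips to z of about 0.10.

To row units: 15.6 cm is 0.195, 10 cm is 0.125.

Emit:
{"fn": "servo_tool", "kwargs": {"series": [[[0.0625,-0.0125,0,0,0],[0.125,-0.025,0,0,0],[0.195,-0.0375,0,0,0],[0.195,-0.0375,0.0125,0,0],[0.195,-0.0375,0.05,0,0],[0.195,-0.0375,0.0875,0,0],[0.195,-0.0375,0.0875,0,0],[0.195,-0.0375,0.0875,0,0]]]}}

```text
clock: 19.45
position: [0.4433, 0.0875, 0.1213]
eef_rot: [[0.096, 0.995, -0.0], [0.995, -0.096, -0.0], [-0.0, -0.0, -1.0]]
force: [0.5, -1.0, 0.7]
width: -0.0003
grip_force: 0.0
```

To row units: -7 cm is -0.0875, -6 cm is -0.075.

Emit:
{"fn": "servo_tool", "kwargs": {"series": [[[-0.0125,0,0,0,0],[-0.025,0,0,0,0],[-0.0375,0,0,0,0],[-0.05,0,0,0,0],[-0.0625,0,0,0,0],[-0.075,0,0,0,0],[-0.0875,0,0,0,0],[-0.0875,0,0,0,0]]]}}

```text
clock: 20.45
position: [0.4362, 0.0173, 0.1209]
eef_rot: [[0.096, 0.995, -0.001], [0.995, -0.096, -0.001], [-0.001, -0.001, -1.0]]
force: [-0.7, 0.2, -0.3]
width: 0.0
grip_force: 0.0
```

Run:
```python
from h import *
p,_=look("scene",["guard_tab","key_axis"])
look("top",["guard_tab","bracket"])
tool([.437,.049,.12],-.095)
```

```text
scene guard_tab 0.53 [0.437  0.     0.1239] [252. 208.]
scene key_axis 0.95 [ 0.4684 -0.2009  0.1178] [292. 195.]
top guard_tab 0.44 [ 0.4365 -0.0015  0.1246] [244. 228.]
top bracket 0.79 [ 0.4113 -0.7462 -0.0008] [461. 237.]
top bracket 0.71 [ 0.5186 -0.0737  0.0141] [268. 208.]
t 20.75 pos [0.4364 0.0186 0.121 ] yang -0.0946 -> shift cm [ 3.03 -0.23  0.1 ] turn 0.00039499620736194174 F [-0.5 -0.2 -0.3] w 0.0002
```

The tab moved with the fingers by about 50 mm, so I'll continue to the stop.

To row units: -7.4 cm is -0.0925, -7.2 cm is -0.09.

Emit:
{"fn": "servo_tool", "kwargs": {"series": [[[-0.0125,0,0,0,0],[-0.025,0,0,0,0],[-0.0375,0,0,0,0],[-0.05,0,0,0,0],[-0.0625,0,0,0,0],[-0.075,0,0,0,0],[-0.0825,0,0,0,0],[-0.0875,0,0,0,0],[-0.09,0,0,0,0],[-0.0925,0,0,0,0],[-0.0925,0,0,0,0]]]}}

```text
clock: 22.12
position: [0.4299, -0.0511, 0.1213]
eef_rot: [[0.092, 0.996, 0.001], [0.996, -0.092, 0.01], [0.011, 0.001, -1.0]]
force: [0.1, 11.8, 1.3]
width: -0.0
grip_force: 6.1
```

Emit:
{"fn": "servo_tool", "kwargs": {"series": [[[-0.0013,0,0,0,0],[-0.0025,0,0,0,0],[-0.0025,0,0,0,0]]]}}

```text
clock: 22.5
position: [0.4299, -0.0513, 0.1213]
eef_rot: [[0.091, 0.996, 0.002], [0.996, -0.091, 0.015], [0.015, 0.001, -1.0]]
force: [0.1, 17.0, 1.3]
width: -0.0
grip_force: 8.5
```

The fingers stopped against the guard's stop at 17 N. I'll back off, rise, and check the guard before touching the key.

To row units: -16 cm is -0.2, -11 cm is -0.1375.

Emit:
{"fn": "servo_tool", "kwargs": {"series": [[[0.0125,0,0,0,0],[0.025,0,0,0,0],[0.025,0,-0.05,0,0],[0.025,0,-0.1,0,0],[-0.025,0,-0.1,0,0],[-0.075,0.0063,-0.1,0,0],[-0.1375,0.0125,-0.1,0,0],[-0.2,0.0125,-0.1,0,0],[-0.2,0.0125,-0.1,0,0]]]}}

```text
clock: 23.62
position: [0.4238, -0.2208, 0.2011]
eef_rot: [[0.1, 0.995, -0.0], [0.995, -0.1, -0.002], [-0.002, -0.0, -1.0]]
force: [-0.1, 0.4, 0.1]
width: -0.0003
grip_force: 0.0
```

```bash
cat > key.py <<'E'
from h import *
A=np.array([.4722,-.2035]); U=-.095; c,s=np.cos(U),np.sin(U)
def world(th,r=18,gap=15,z=.111):
    l=(r*np.array([-np.cos(th),np.sin(th)])+gap*np.array([-np.sin(th),-np.cos(th)]))/1000
    return np.array([A[0]+c*l[0]-s*l[1],A[1]+s*l[0]+c*l[1],z])
E
python3 - <<'E'
from key import *
look("scene",["guard_tab","key_axis","bracket"])
p,_=look("top",["guard_tab","bracket","toe","key_axis"])
cv2.imwrite("pics/t5.png",cv2.resize(p["frame"][145:255,200:335,::-1],(736,600),interpolation=cv2.INTER_CUBIC))
tool(world(0,gap=27),U)
E
```

```text
scene guard_tab 0.6 [ 0.4258 -0.067   0.1206] [268. 207.]
scene bracket 0.5 [ 4.057e-01 -7.450e-01 -1.000e-04] [398. 198.]
top bracket 0.7 [ 0.5181 -0.0726  0.0142] [267. 208.]
top bracket 0.68 [ 0.4119 -0.744  -0.0008] [461. 237.]
top toe 0.75 [ 0.46   -0.725   0.0245] [457. 222.]
top toe 0.67 [ 0.4636 -0.0706  0.0336] [266. 223.]
t 24.07 pos [ 0.4244 -0.2166  0.2014] yang -0.0935 -> shift cm [-0.94  2.83  9.04] turn 0.0015443321185735215 F [ 0.4 -0.5  0.7] w -0.0001
```

View pics/t5.png

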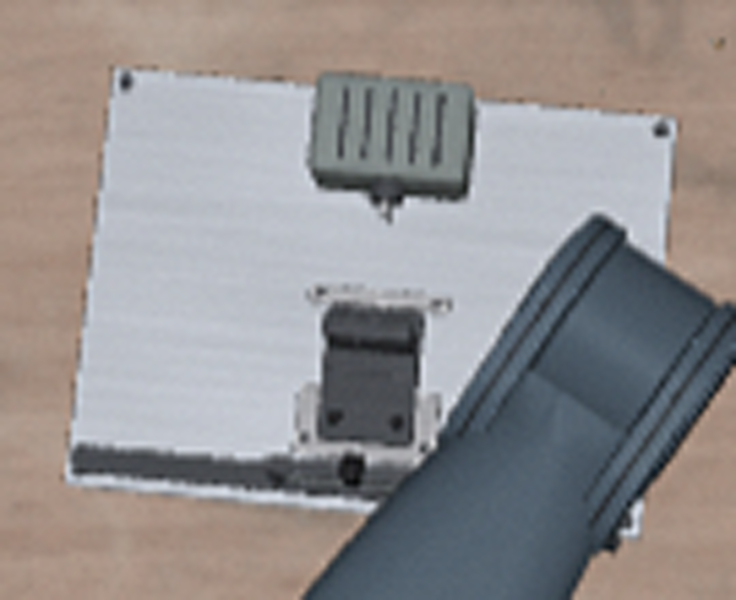

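The guard is shut, with its tab in front of the bracket at (350,468) in the crop, and the bracket is unmoved. Now I'll descend beside the key's near half, on its right side.

To row units: 9 cm is 0.1125, 2.8 cm is 0.035.

Emit:
{"fn": "servo_tool", "kwargs": {"series": [[[-0.0113,0.035,0,0,0],[-0.0113,0.035,0.0375,0,0],[-0.0113,0.035,0.075,0,0],[-0.0113,0.035,0.1125,0,0],[-0.0113,0.035,0.1125,0,0],[-0.0113,0.035,0.1125,0,0]]]}}

```text
clock: 24.82
position: [0.4517, -0.2291, 0.1124]
eef_rot: [[0.094, 0.996, 0.001], [0.996, -0.094, -0.001], [-0.001, 0.001, -1.0]]
force: [0.1, -0.0, 0.6]
width: 0.0003
grip_force: 0.0
```

Run:
```python
from key import *
look("scene",["guard_tab","key_axis"])
for th in (0,.18,.36,.54,.72,.9,1.05,1.2,1.3): print(th); tool(world(th),U-th)
```

```text
scene guard_tab 0.73 [ 0.4268 -0.0657  0.1199] [267. 207.]
scene key_axis 0.65 [ 0.4707 -0.2033  0.1174] [292. 195.]
0
t 24.98 pos [ 0.4523 -0.2297  0.1132] yang -0.0948 -> shift cm [ 1.3  -0.07  0.22] turn 0.00016654404594751426 F [ 0.8 -0.6  0.3] w 0.0003
0.18
t 24.98 pos [ 0.4523 -0.2297  0.1132] yang -0.0948 -> shift cm [ 1.64 -0.31  0.21] turn 0.18016654404594767 F [ 0.8 -0.6  0.3] w 0.0003
0.36
t 24.98 pos [ 0.4523 -0.2297  0.1132] yang -0.0948 -> shift cm [ 2.03 -0.48  0.21] turn 0.3601665440459474 F [ 0.8 -0.6  0.3] w 0.0003
0.54
t 24.98 pos [ 0.4523 -0.2297  0.1132] yang -0.0948 -> shift cm [ 2.44 -0.58  0.21] turn 0.5401665440459475 F [ 0.8 -0.6  0.3] w 0.0003
0.72
t 24.98 pos [ 0.4523 -0.2297  0.1132] yang -0.0948 -> shift cm [ 2.86 -0.61  0.21] turn 0.7201665440459477 F [ 0.8 -0.6  0.3] w 0.0003
0.9
t 24.98 pos [ 0.4523 -0.2297  0.1132] yang -0.0948 -> shift cm [ 3.28 -0.56  0.21] turn 0.9001665440459474 F [ 0.8 -0.6  0.3] w 0.0003
1.05
t 24.98 pos [ 0.4523 -0.2297  0.1132] yang -0.0948 -> shift cm [ 3.61 -0.46  0.21] turn 1.0501665440459478 F [ 0.8 -0.6  0.3] w 0.0003
1.2
t 24.98 pos [ 0.4523 -0.2297  0.1132] yang -0.0948 -> shift cm [ 3.93 -0.32  0.21] turn 1.2001665440459472 F [ 0.8 -0.6  0.3] w 0.0003
1.3
t 24.98 pos [ 0.4523 -0.2297  0.1132] yang -0.0948 -> shift cm [ 4.13 -0.19  0.21] turn 1.3001665440459478 F [ 0.8 -0.6  0.3] w 0.0003
```

To row units: 3.6 cm is 0.045, 1.3 cm is 0.0163, 1.05 rad is 0.3342.

Emit:
{"fn": "servo_tool", "kwargs": {"series": [[[0.0088,0,0.0013,0,0],[0.0163,-0.0006,0.0013,0,0],[0.0205,-0.0038,0.0013,0.0573,0],[0.025,-0.0063,0.0013,0.1146,0],[0.03,-0.0075,0.0013,0.1719,0],[0.0363,-0.0075,0.0013,0.2292,0],[0.0413,-0.0069,0.0013,0.2865,0],[0.045,-0.0056,0.0013,0.3342,0],[0.045,-0.0056,0.0013,0.3342,0],[0.045,-0.0056,0.0013,0.3342,0]]]}}

```text
clock: 26.22
position: [0.4496, -0.1932, 0.1106]
eef_rot: [[0.91, 0.415, -0.001], [0.415, -0.91, -0.001], [-0.001, 0.001, -1.0]]
force: [-3.2, -3.1, 1.9]
width: 0.0001
grip_force: 2.1
```

Run:
```python
from key import *
for th in (1.05,1.2,1.3,1.4): print(th); tool(world(th),U-th)
p,_=look("scene",["key_axis"])
cv2.imwrite("pics/s6.png",cv2.resize(p["frame"][170:250,240:340,::-1],(750,600),interpolation=cv2.INTER_CUBIC))
```

```text
1.05
t 26.23 pos [ 0.4496 -0.1932  0.1106] yang -1.1432 -> shift cm [ 0.13  0.07 -0.04] turn 0.0018466443986997483 F [-3.2 -3.1  1.9] w 0.0001
1.2
t 26.23 pos [ 0.4496 -0.1932  0.1106] yang -1.1432 -> shift cm [ 0.42 -0.13 -0.05] turn 0.15184664439869966 F [-3.2 -3.1  1.9] w 0.0001
1.3
t 26.23 pos [ 0.4496 -0.1932  0.1106] yang -1.1432 -> shift cm [ 0.62 -0.24 -0.05] turn 0.25184664439869975 F [-3.2 -3.1  1.9] w 0.0001
1.4
t 26.23 pos [ 0.4496 -0.1932  0.1106] yang -1.1432 -> shift cm [ 0.84 -0.33 -0.05] turn 0.35184664439869984 F [-3.2 -3.1  1.9] w 0.0001
scene key_axis 0.6 [ 0.4731 -0.2028  0.1137] [291. 196.]
```

View pics/s6.png

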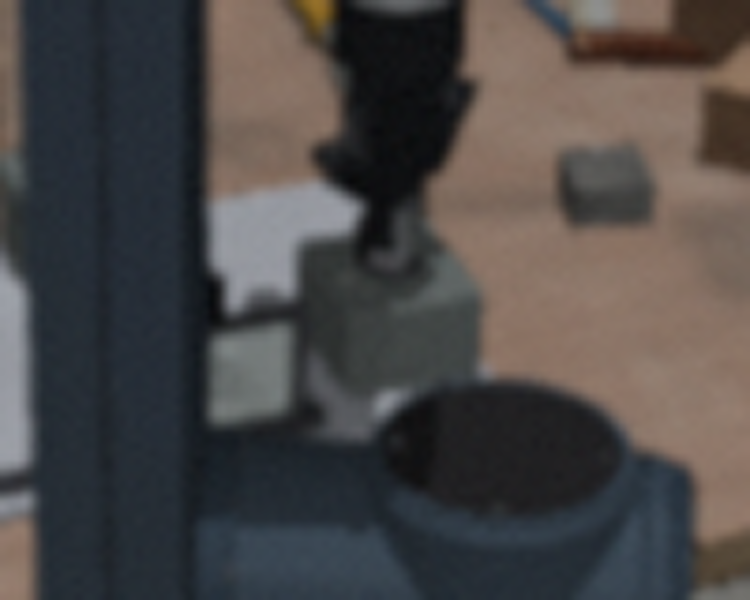

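In the crop, the fingers (385,230) push the key bow on its box; the force is 4.4 N. I'll continue to start.

To row units: 0.6 cm is 0.0075, 0.25 cm is 0.0031, 0.25 rad is 0.0796.

Emit:
{"fn": "servo_tool", "kwargs": {"series": [[[0.0031,-0.0021,0,0.0382,0],[0.0063,-0.0038,0,0.0796,0],[0.0075,-0.0044,0,0.0955,0],[0.0075,-0.0044,0,0.0955,0]]]}}

```text
clock: 26.82
position: [0.4533, -0.1872, 0.1101]
eef_rot: [[0.992, 0.126, -0.002], [0.126, -0.992, -0.0], [-0.002, -0.0, -1.0]]
force: [-4.6, -2.3, 2.8]
width: -0.0002
grip_force: 2.4
```

To row units: 0.2 cm is 0.0025, 0.1 cm is 0.0013.

Emit:
{"fn": "servo_tool", "kwargs": {"series": [[[0.0013,0,0,0,0],[0.0025,0,0,0,0],[0.0025,0,0,0,0],[0.0025,0,0,0,0]]]}}

```text
clock: 27.32
position: [0.4535, -0.1871, 0.1101]
eef_rot: [[0.992, 0.125, -0.006], [0.125, -0.992, -0.001], [-0.006, 0.0, -1.0]]
force: [-9.6, -2.2, 5.0]
width: 0.0002
grip_force: 4.7
```

It hit the hard stop: the force doubled with no motion. I'll follow the key back along the arc so it returns gently, then clear it.

Run:
```python
from key import *
for th,g in ((1.2,15),(1.05,15),(.9,15),(.75,15),(.6,17),(.45,20),(.3,25)): print(th); tool(world(th,gap=g),U-th)
```

```text
1.2
t 27.32 pos [ 0.4535 -0.1871  0.1101] yang -1.445 -> shift cm [-0.1   0.31 -0.09] turn -0.14997122822447118 F [-9.6 -2.2  5. ] w 0.0002
1.05
t 27.32 pos [ 0.4535 -0.1871  0.1101] yang -1.445 -> shift cm [-0.32  0.58 -0.09] turn -0.29997122822447153 F [-9.6 -2.2  5. ] w 0.0002
0.9
t 27.32 pos [ 0.4535 -0.1871  0.1101] yang -1.445 -> shift cm [-0.48  0.89 -0.09] turn -0.44997122822447144 F [-9.6 -2.2  5. ] w 0.0002
0.75
t 27.32 pos [ 0.4535 -0.1871  0.1101] yang -1.445 -> shift cm [-0.61  1.22 -0.09] turn -0.5999712282244714 F [-9.6 -2.2  5. ] w 0.0002
0.6
t 27.32 pos [ 0.4535 -0.1871  0.1101] yang -1.445 -> shift cm [-0.82  1.7  -0.08] turn -0.7499712282244713 F [-9.6 -2.2  5. ] w 0.0002
0.45
t 27.32 pos [ 0.4535 -0.1871  0.1101] yang -1.445 -> shift cm [-1.    2.31 -0.08] turn -0.8999712282244712 F [-9.6 -2.2  5. ] w 0.0002
0.3
t 27.32 pos [ 0.4535 -0.1871  0.1101] yang -1.445 -> shift cm [-1.16  3.13 -0.08] turn -1.0499712282244715 F [-9.6 -2.2  5. ] w 0.0002
```

To row units: -12 cm is -0.15, 1.7 cm is 0.0213, -0.75 rad is -0.2387.

Emit:
{"fn": "servo_tool", "kwargs": {"series": [[[-0.0038,0.0038,0,-0.0477,0],[-0.0063,0.0075,0,-0.0955,0],[-0.0075,0.0113,0,-0.1432,0],[-0.01,0.015,0,-0.191,0],[-0.0125,0.0213,0,-0.2387,0],[-0.015,0.0288,0,-0.2865,0],[-0.0175,0.0388,0,-0.3342,0],[-0.0175,0.0388,-0.05,-0.3342,0],[-0.0175,0.0388,-0.1125,-0.3342,0],[-0.075,0.0388,-0.15,-0.3342,0],[-0.1375,0.0388,-0.15,-0.3342,0],[-0.1375,0.0388,-0.15,-0.3342,0]]]}}

```text
clock: 28.82
position: [0.3499, -0.231, 0.2305]
eef_rot: [[0.386, 0.922, 0.002], [0.922, -0.386, 0.001], [0.002, 0.002, -1.0]]
force: [0.4, -0.2, 1.0]
width: -0.0004
grip_force: 0.0
```

Run:
```python
from key import *
p,_=look("top",["guard_tab","bracket","toe","key_axis"])
f=p["frame"][145:255,200:335,::-1]
cv2.imwrite("pics/t7.png",cv2.resize(f,(736,600),interpolation=cv2.INTER_CUBIC))
tool([.4,-.2,.2])
```

```text
top guard_tab 0.53 [ 0.4286 -0.0682  0.1265] [264. 230.]
top bracket 0.69 [ 0.4116 -0.7479 -0.0025] [462. 237.]
top bracket 0.56 [ 0.516  -0.0737  0.0131] [268. 208.]
top toe 0.92 [ 0.4631 -0.7254  0.0214] [456. 221.]
top toe 0.76 [ 0.4637 -0.0703  0.0342] [266. 223.]
top key_axis 0.86 [ 0.4743 -0.2041  0.1145] [305. 216.]
t 29.07 pos [ 0.3519 -0.2311  0.2298] yang -0.3936 -> shift cm [4.72 3.25 2.99] turn None F [-0.   0.1 -0.3] w -0.0004
```

View pics/t7.png

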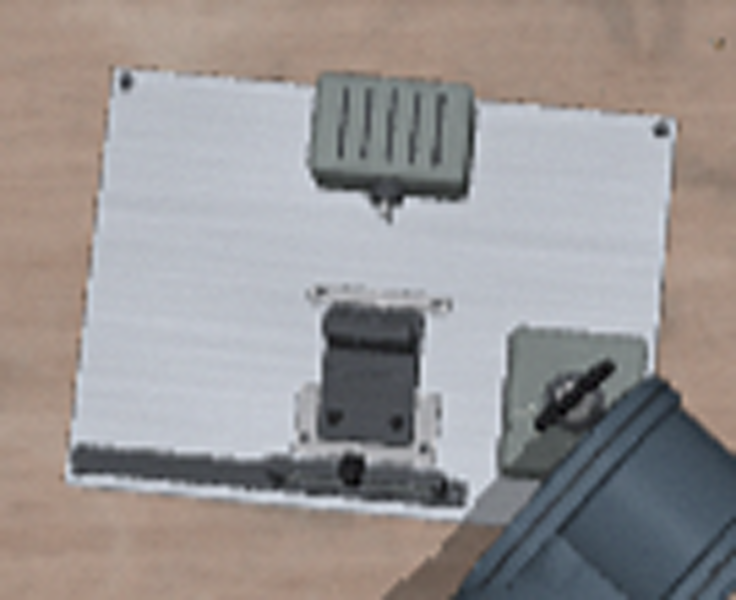

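The key (575,395) now lies at about 0.75 rad, which is run. The guard is shut at the end of its track, and the bracket is seated. I'll hand the job in.

```bash
python3 -c "
from station import bot
print(bot.close_job())"
```

```text
the job is handed in; nothing more can be done
None
```

I handed the job in with the bracket seated and released, the toe pressed at 8.7 N, the guard against its stop, and the key turned to its hard stop and back at run (about 0.75 rad in the last picture). The cork block, steel block and screwdriver were not touched, and the hand-in returned no verdict.

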